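# Lock the pin holder under the clothespin rack and drop the pins into it

## Task

Push the two-well clothespin holder fully home into its dock under the rack and slide the red-knobbed barrel bolt fully into the holder's keeper so that it is locked there. Then slide the two hanging bamboo clothespins along their lanes to the drop openings, so that each falls foot first into its own clear well and stands in it. Feel for the stops rather than forcing anything (the acrylic cracks), and leave the canister, the lint screen and the pink box where they are.

Things in the scene. Friction and masses are not known exactly. Their poses are not given: they have to be found in the camera images.
- rack: fixed white/aluminium rack. Origin on the shelf, midway between its 2 drop openings; y along the lanes (pins go to +y), x across. Lanes at x -25 and +25 mm, y -165 to 0; ledge top z 175, roof top z 188 with a 20 mm slot for the knobs; track ends at y +30. Legs at x 50-72 mm either side, y -152 and +15. Dock below: guides 15 mm high, x +-46.5 to 56, y -45 to 235, ending in a rubber stop
- drop_near (a point): centre of the drop opening of the lane at rack x -25 mm, at ledge height (175 mm). The opening is 30 mm wide: a collar falls through once centred to about 2 mm; an end stop halts the collar 2 mm past the centre. A pin pressed on the end stop may stay pinched until the finger backs off
- drop_far (a point): the same for the lane at rack x +25 mm
- holder: loose holder, 0.3-0.55 kg: blue base 90 x 155 x 6 mm (y -30 to +125) with 2 clear wells. Origin on its underside midway between the wells; home = origin on the rack's origin, axes alike. Starts 50 to 100 mm short of home (to +y), between the guides with 1.5 mm play each side; its front edge meets the rubber stop when home
- push_plate (a point): middle of the outer face of the holder's blue upright push plate (64 mm wide, 6 to 60 mm above the shelf): push here towards -y. The point is 33 mm above the shelf
- keeper (a point): middle of the 14 mm wide gap between the holder's two dark steel keeper blocks (each 10 mm along y, 20 mm along x, tops 45 mm high, on the -x side), 32 mm above the shelf: the bolt enters it along +x
- well_near (a point): centre of the floor of the holder's well at its x -25 mm, y 0, 6 mm above its underside. The well is 18 mm (x) by 19 mm (y) inside up to 46 mm, then flares to a mouth 38 mm wide (x) and from y -37 to +11 mm at the rim, 81 mm high, so that the foot of a pin that leans as it drops is guided in
- well_far (a point): centre of the floor of the holder's well at its x +25 mm; like the other
- pin_a: bamboo clothespin, 130 mm, hanging upright in one of the lanes (either pin in either lane; both alike). Origin at the tip of its foot, z up. Shaft 12 mm thick; collar 28 mm across, 90 to 96 mm above the foot, riding easily on the lane's ledges; knob 14 mm thick, 96 to 130 mm, its top 27 mm clear above the roof. Captive: it cannot be lifted out
- pin_b: bamboo clothespin, 130 mm, hanging upright in one of the lanes (either pin in either lane; both alike). Origin at the tip of its foot, z up. Shaft 12 mm thick; collar 28 mm across, 90 to 96 mm above the foot, riding easily on the lane's ledges; knob 14 mm thick, 96 to 130 mm, its top 27 mm clear above the roof. Captive: it cannot be lifted out
- bolt (a joint): travel of the barrel bolt in m: 0 withdrawn, 0.025 fully shot along the rack's +x. Rod 10 mm thick with a rounded tip, 32 mm above the shelf at rack y +90. It enters the keeper only if the holder is home to 2-3 mm, else it jams on a keeper block. Needs about 2 N
- bolt_knob (a point): top of the bolt's red upright knob, 14 mm thick, 35 to 80 mm above the shelf (rack x -85 mm when withdrawn, y +90); straps beside it reach 40 mm. Axes like the rack's
- canister: bystander: clear round canister with white lid and steel flip latch, 88 mm across, 117 mm tall; origin at the centre of its underside
- lint_screen: bystander: steel mesh lint screen lying flat, 110 x 160 x 10 mm; origin at the centre of its underside
- stay_box: bystander: pink plastic collar stay box, 55 x 120 x 24 mm; origin at the centre of its underside
Things that resemble listed ones, but are neither listed nor needed, are in the scene too. What is shaped like the pin_a but purple is not meant.

How it is judged:
On the way, in this order (a step that is already met when the one before it is completed fails the run):
1. the holder is fully home in the dock and the bolt is shot into its keeper (x of holder in the frame of rack between -0.005 and 0.005 m and y of holder in the frame of rack between -0.004 and 0.004 m and value of joint bolt above 0.02 m), for 0.2 s.
2. both pins have dropped into a well each (((horizontal distance between pin_a and well_near below 0.01 m and z of pin_a in the frame of holder between 0 and 0.014 m and angle between each of pin_a, pin_b's own z axis and vertical below 0.3 rad and horizontal distance between pin_b and well_far below 0.01 m and z of pin_b in the frame of holder between 0 and 0.014 m) or (horizontal distance between pin_a and well_far below 0.01 m and z of pin_a in the frame of holder between 0 and 0.014 m and angle between each of pin_a, pin_b's own z axis and vertical below 0.3 rad and horizontal distance between pin_b and well_near below 0.01 m and z of pin_b in the frame of holder between 0 and 0.014 m))), for 0.2 s.
At the end, for the whole second after the job is handed in: Holder home in the dock (4 mm along, 5 mm across), bolt at least 20 mm out in its keeper; each pin foot down in its own well: foot under 14 mm above the holder's underside, within 10 mm of the well's centre, leaning under 0.3 rad; pins and holder at rest (all of step 1 and ((horizontal distance between pin_a and well_near below 0.01 m and z of pin_a in the frame of holder between 0 and 0.014 m and angle between each of pin_a, pin_b's own z axis and vertical below 0.3 rad and horizontal distance between pin_b and well_far below 0.01 m and z of pin_b in the frame of holder between 0 and 0.014 m) or (horizontal distance between pin_a and well_far below 0.01 m and z of pin_a in the frame of holder between 0 and 0.014 m and angle between each of pin_a, pin_b's own z axis and vertical below 0.3 rad and horizontal distance between pin_b and well_near below 0.01 m and z of pin_b in the frame of holder between 0 and 0.014 m)) and linear speed of each of pin_a, pin_b, holder below 0.02 m/s); the robot touches nothing.
It fails at once if a bystander (canister, lint screen or pink box) is moved by more than 20 mm (distance of any of canister, lint_screen, stay_box from where it was at the start of the episode above 0.02 m).
It fails at once if the holder, a pin or the rack with its bolt is forced by the robot with more than 60 N (contact force between any of the fingers, the arm and holder above 60 N or contact force between any of the fingers, the arm and pin_a above 60 N or contact force between any of the fingers, the arm and pin_b above 60 N or contact force between any of the fingers, the arm and rack above 60 N).
It also fails if it takes over 64 s, if anything falls off the work surface, if the arm or the gripper's body presses on something with over 40 N, if the wrist force passes 120 N, or if a joint passes its speed limit or range.

## Robot

A 7-joint arm with a two-finger parallel gripper is mounted at the origin on the work surface. World frame = base frame: x ahead of the robot, y to its left, z up, the work surface at z = 0. Lengths are in m, angles in rad, forces in N, time in s.
With the tool pointing down it reaches from about 0.4 to 0.875 m from the base axis. Payload 19.3 kg.
Tool frame: the origin (TCP) lies at the very end of the fingers, on their centre line; the grasp point (between the pads) lies 19 mm behind it; z points along the fingers, y is the line along which they close (so a half turn about z gives the same grasp; the last joint's range is limited). The gripper opens to 85 mm and grips with 20 to 120 N. Pads are 22 mm wide; open, the fingers measure 114 mm over their backs; the gripper's body (76 mm by 85 mm) begins 54 mm behind the grasp point. The pads swing forward as they close: fully open they stand 13 mm farther back than shut.
Start: joints at [1.073, 0.521, -0.036, 1.599, 0.021, 1.021, -0.113], TCP at [0.259, -0.569, 0.192] pointing down, gripper open.
Joint ranges: [-2.91, 2.91], [-0.3, 2.13], [-1.5, 1.42], [0.17, 2.43], [-1.26, 4.41], [0.16, 1.93], [-2.52, 2.52]. Speed limits (rad/s): [1.89, 1.89, 2.39, 2.39, 3.01, 3.01, 3.01].

## Interface

Orientations are given as [roll, pitch, yaw] about the fixed x, y, z axes, in that order (R = Rz(yaw) Ry(pitch) Rx(roll)).
In Python, from workcell import observe, grab_frame, job_done gives the robot as it stands.
- The arm moves only by the tool move_arm, never from a script. Its argument "plan" is a list that holds one entry, the list of rows, each a list of 7 numbers: the shift along the tool's x, y, z each as a share of 0.02 m, from -1 to 1, then the turn, a rotation vector about the tool's x, y, z each as a share of 6 degrees, from -1 to 1, then the opening, from -1 (shut) to 1 (fully open). A call has exactly 10 rows; each row shifts and turns the commanded pose from where the row before left it, along the tool's axes as they then stand; what a row does not reach is not made up. A row lasts 1/10 s, in which the tool goes at most 50 mm and 8.59 degrees, less where a joint would pass 70% of its speed; a pose out of reach is approached as far as the arm can. A call with a number of a shift or a turn outside -1 to 1 is refused whole. A call with a gripper value outside its range is refused whole. The fingers move at their own pace and stop on an object; "grip_force" is the grip in N (left out, the last holds). Time passes only in rows, so rows that do not move let the fingers close, or fill a call up. It gives the time, the measured TCP pose, the force, the opening and the grip force at its end, in the units of the state.
- observe(): the state, without advancing time (a new reading comes with each control period).
- grab_frame(name): name is "scene" or "top" or "wrist"; returns a dict with "color" (420x560x3 uint8, red, green, blue), "intrinsics" (3x3 intrinsics, pixels), "k1" (the pictures are not rectified: a ray, as slopes to the right and down, at radius r is drawn at 1 + k1 r^2 times it, then the intrinsics apply), "position" and "orientation" of the camera in the world; the wrist camera has in their place "tool_from_camera" (4x4, takes a point from camera to tool coordinates, whose origin is the TCP and whose axes are the flange's). Camera axes: x right, y down, z forward; pixel columns grow to the right and rows downward; lengths in m; the calibration is good to about 2 mm. A picture is of the moment at which its call begins: read the wrist's pose just before it. There is no depth.
- job_done(): hands the job in; it is judged then, once.
The state is a dict: "clock": time; "qpos": joint angles; "qd": joint speeds; "joint_efforts": joint torques, N m; "position": TCP position; "tool_rot": TCP orientation; "force": force on the tool from outside, world axes, zero at the start; "moment": the same for the moment, N m; "grip_width": finger opening in m; "finger_force": force on a finger pad.
Only numpy, scipy, OpenCV 4.12 (cv2) and the standard library are available. Lean on these libraries where they do the work, as an engineer would, in place of code of your own. Each camera call takes 0.05 s, during which the arm holds its last target. There are 200 camera calls.

## Working session

There is one attempt and no reset: what is moved stays moved. The work goes in short steps, Python scripts to look and compute and a tool call to move; the robot and the scene stay as the last step left them, time stands still between calls to the robot, and variables do not carry over. Pictures are saved under pics/ and viewed, at most 10 in all, crops included, and the job is handed in when it is done.

Besides the shell and the picture viewer there is one more tool, called after "Call:" as a command line: name --argument value ..., lists and objects as JSON in quotes. move_arm: Moves the arm, as the interface text tells. Shift numbers are shares of 0.02 m and turn numbers shares of 6 degrees, none past 1 either way. Its arguments: {"type":"object","properties":{"plan":{"type":"array"},"grip_force":{"type":"number"}},"required":["plan"]}

```bash
mkdir -p pics
cat > h.py <<'E'
import numpy as np, cv2
from workcell import observe, grab_frame, job_done
from scipy.spatial.transform import Rotation as R
def rotm(o):
    o=np.array(o,float)
    if o.shape==(3,3): return o
    return R.from_euler('xyz',o).as_matrix() if o.size==3 else R.from_quat(o).as_matrix()
def ray(f,u,v):
    K=np.array(f['intrinsics']); d=np.array([(u-K[0,2])/K[0,0],(v-K[1,2])/K[1,1]])
    s=d.copy()
    for _ in range(20): s=d/(1+f['k1']*(s@s))
    return np.array(f['position']), rotm(f['orientation'])@np.array([s[0],s[1],1])
def onz(f,u,v,z):
    p,d=ray(f,u,v); return p+d*(z-p[2])/d[2]
def proj(f,P):
    K=np.array(f['intrinsics']); c=rotm(f['orientation']).T@(np.array(P)-np.array(f['position']))
    s=c[:2]/c[2]; s=s*(1+f['k1']*(s@s)); return K[0,0]*s[0]+K[0,2],K[1,1]*s[1]+K[1,2]
E
python3 - <<'E'
from h import *
import pickle
ob=observe(); print(ob)
for n in ('scene','top'):
    f=grab_frame(n); print(n,f['position'],f['orientation'],f['intrinsics'],f['k1'])
    pickle.dump(f,open(n+'.pkl','wb')); cv2.imwrite(f'pics/{n}0.png',cv2.resize(f['color'][:,:,::-1],(784,588)))
E
```

```text
{'clock': 0.0, 'qpos': array([ 1.0727781 ,  0.52199053, -0.03632293,  1.60004225,  0.02117909,
        1.0210978 , -0.11278375]), 'qd': array([ 0.00066486, -0.0008629 ,  0.00115242, -0.00053209,  0.00049517,
        0.00181332,  0.00093567]), 'joint_efforts': array([ 2.92282202e-04, -9.27111554e+01,  1.97974853e+00, -3.69925153e+01,
        1.80127082e-02,  8.14740022e-03,  6.44597463e-06]), 'position': array([ 0.25910243, -0.56832057,  0.19162818]), 'tool_rot': array([-3.14044094e+00,  6.80914118e-05,  4.27810347e-01]), 'force': array([-0.31621441, -0.32034704, -0.30016026]), 'moment': array([ 0.04017642, -0.04334417,  0.01916385]), 'finger_force': 0.0, 'grip_width': 0.08526992856303296}
scene [1.22888377 0.06908121 0.51903268] [-2.0912946   0.02320421  1.7130315 ] [[397.9775651    0.         275.91139654]
 [  0.         397.9775651  212.71163904]
 [  0.           0.           1.        ]] -0.028195306582286327
top [ 0.46322343 -0.01674301  1.32382774] [-3.04193004 -0.0294892  -1.54961387] [[500.42322611   0.         280.29594681]
 [  0.         500.42322611 212.73570298]
 [  0.           0.           1.        ]] -0.1653680431280157
```

View pics/scene0.png

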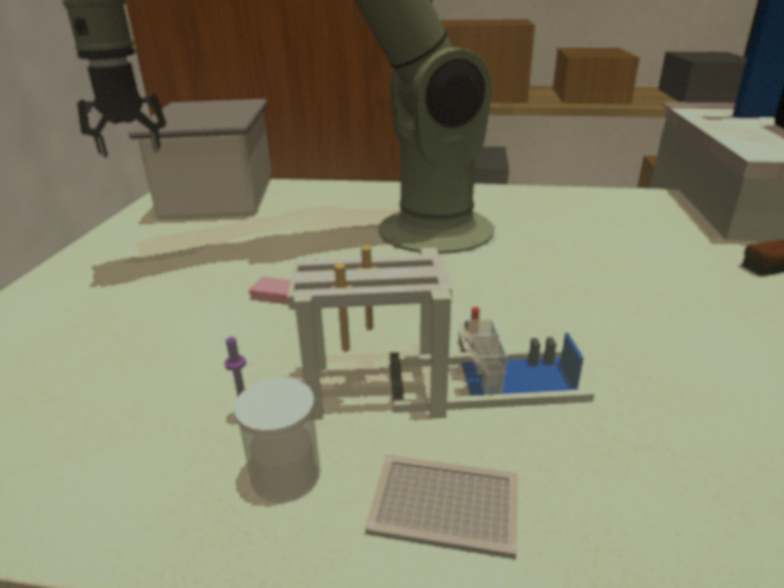

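View pics/top0.png

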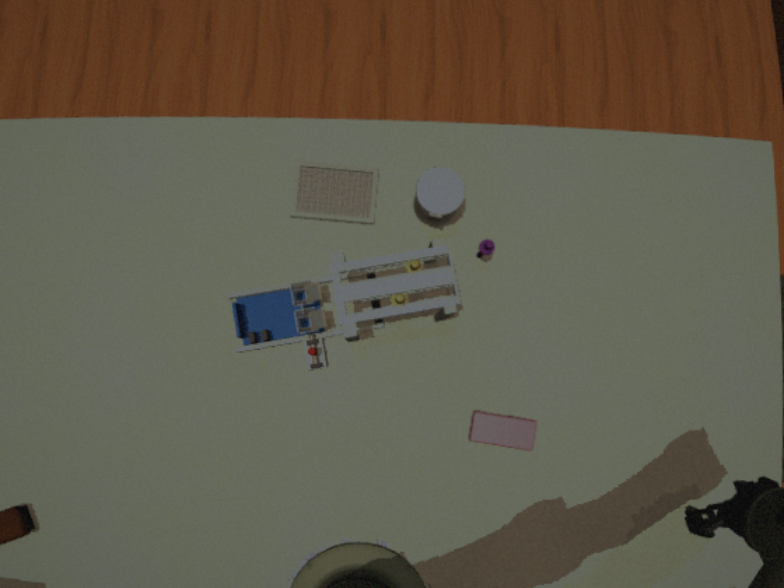

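The top view shows these candidates. Pins: bamboo knobs at (415,266) and (400,298) in the lanes; the purple lookalike stands at (487,247) outside the rack. Bolt: red knob at (314,351). Push plate: dark blue at (238,322). One close crop to check the choice and get exact pixels.

Run:
```python
from h import *
import pickle
f=pickle.load(open('top.pkl','rb')); c=f['color'][165:275,155:345]
c=cv2.convertScaleAbs(c,alpha=1.6)
cv2.imwrite('pics/crop1.png',cv2.resize(c[:,:,::-1],None,fx=4.2,fy=4.2,interpolation=cv2.INTER_CUBIC))
hsv=cv2.cvtColor(f['color'],cv2.COLOR_RGB2HSV)
for nm,lo,hi,z in (('red',(0,170,90),(8,255,255),.08),('yellow',(18,110,90),(32,255,255),.215),('blue',(100,150,40),(125,255,255),.006)):
    m=cv2.inRange(hsv,lo,hi); m[:160]=0; m[290:]=0
    n,_,s,ce=cv2.connectedComponentsWithStats(m)
    for i in range(1,n):
        if s[i,4]>8: print(nm,s[i],ce[i].round(1),onz(f,*ce[i],z).round(4))
```

```text
red [220 249   5   4  18] [222.2 250.5] [0.4908 0.0912 0.08  ]
yellow [293 186   8   5  20] [296.4 187.5] [ 0.6326 -0.0821  0.215 ]
yellow [285 210   5   4  12] [286.8 211.2] [ 0.5785 -0.0616  0.215 ]
blue [170 208  42  36 756] [191.2 223.9] [0.5606 0.1819 0.006 ]
blue [212 209   5   5  14] [214.1 211.2] [0.5957 0.1225 0.006 ]
blue [167 220   4  12  25] [168.2 225.8] [0.554 0.243 0.006]
blue [215 228   6   5  18] [217.2 230.1] [0.546  0.1127 0.006 ]
blue [169 236   3   5  10] [170.3 238. ] [0.5218 0.2362 0.006 ]
blue [174 238   3   8  11] [175.1 241.5] [0.5128 0.2231 0.006 ]
```

View pics/crop1.png

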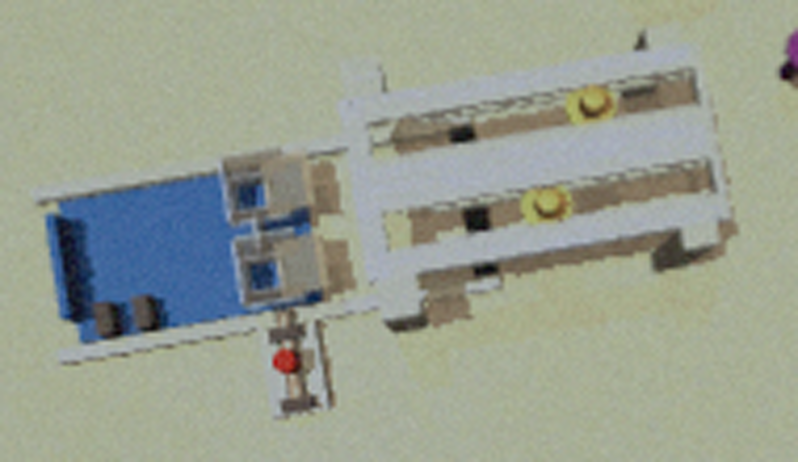

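Run:
```python
from h import *
import pickle
f=pickle.load(open('top.pkl','rb'))
q=lambda x,y,z: onz(f,155+(x+.5)/4.2-.5,165+(y+.5)/4.2-.5,z)[:2]
def ang(a,b): d=a-b; return np.degrees(np.arctan2(-d[0],d[1]))
for n,a,b,z in (('guide far',(38,195),(340,147),.015),('guide near',(62,357),(375,303),.015),('rail up',(370,166),(695,102),.188),('rail dn',(370,212),(710,160),.188),('near edge',(385,275),(720,219),.188),('far edge',(345,100),(690,45),.188)):
    print(n,q(*a,z).round(4),q(*b,z).round(4),ang(q(*a,z),q(*b,z)).round(2))
print('guide ends mid',((q(38,195,.015)+q(62,357,.015))/2).round(4))
for n,x,y,z in (('knobfar',595,98,.215),('knobnear',547,202,.215),('bolt',286,358,.08),('plate top a',50,217,.06),('plate top b',68,320,.06)): print(n,q(x,y,z).round(4))
k=q(286,358,.08)
for yaw in (4,6,8,10):
    c,s=np.cos(np.radians(yaw)),np.sin(np.radians(yaw)); M=np.array([[c,-s],[s,c]])
    o=k-M@[-.085,.09]; print(yaw,o.round(4),[ (M.T@(q(x,y,z)-o)).round(4) for x,y,z in((595,98,.215),(547,202,.215),(38,195,.015),(62,357,.015))])
```

```text
guide far [0.592  0.2551] [0.6268 0.066 ] 10.43
guide near [0.4909 0.2357] [0.5295 0.0413] 11.22
rail up [0.5952 0.0384] [ 0.6349 -0.1383] 12.66
rail dn [0.5701 0.0377] [ 0.6031 -0.1469] 10.13
near edge [0.536  0.0286] [ 0.5708 -0.1528] 10.85
far edge [0.6311 0.0531] [ 0.6665 -0.1352] 10.64
guide ends mid [0.5415 0.2454]
knobfar [ 0.6315 -0.0818]
knobnear [ 0.5751 -0.0573]
bolt [0.4925 0.0901]
plate top a [0.5744 0.2378]
plate top b [0.5124 0.2242]
4 [0.5835 0.0062] [array([ 0.0417, -0.0911]), array([-0.0128, -0.0627]), array([0.0258, 0.2476]), array([-0.0764,  0.2354])]
6 [0.5864 0.0094] [array([ 0.0353, -0.0954]), array([-0.0182, -0.0652]), array([0.0312, 0.2437]), array([-0.0713,  0.235 ])]
8 [0.5892 0.0128] [array([ 0.0288, -0.0995]), array([-0.0237, -0.0674]), array([0.0365, 0.2395]), array([-0.0662,  0.2344])]
10 [0.5918 0.0162] [array([ 0.0221, -0.1034]), array([-0.0292, -0.0694]), array([0.0417, 0.2352]), array([-0.0612,  0.2337])]
```

Measured geometry: rack origin ≈ (0.586, 0.015), yaw ≈ 11°. The guides and both pins (x ≈ ±25) agree with it, and the bolt roughly. Now I move towards the rack and look from above.

Call:
move_arm --plan '[[[0.75,-1,-0.7,0,0,0.225,-1],[0.75,-1,-0.7,0,0,0.225,-1],[0.75,-1,-0.7,0,0,0.225,-1],[0.75,-1,-0.7,0,0,0.225,-1],[0.75,-1,-0.7,0,0,0.225,-1],[0.75,-1,-0.7,0,0,0.225,-1],[0.75,-1,-0.7,0,0,0.225,-1],[0.75,-1,-0.7,0,0,0.225,-1],[0.75,-1,-0.7,0,0,0.225,-1],[0.75,-1,-0.7,0,0,0.225,-1]]]'

```text
clock: 1.1
position: [0.3383, -0.331, 0.3326]
tool_rot: [-3.141, 0.0, 0.191]
force: [0.3, -0.5, 0.4]
grip_width: -0.0
finger_force: 0.0
```

Call:
move_arm --plan '[[[0.8,-1,0,0,0,0,-1],[0.8,-1,0,0,0,0,-1],[0.8,-1,0,0,0,0,-1],[0.8,-1,0,0,0,0,-1],[0.8,-1,0,0,0,0,-1],[0.8,-1,0,0,0,0,-1],[0.8,-1,0,0,0,0,-1],[0.8,-1,0,0,0,0,-1],[0.8,-1,0,0,0,0,-1],[0.8,-1,0,0,0,0,-1]]]'

```text
clock: 2.1
position: [0.4572, -0.1042, 0.3321]
tool_rot: [-3.141, 0.0, 0.192]
force: [1.4, 0.4, -0.2]
grip_width: 0.0002
finger_force: 0.0
```

Call:
move_arm --plan '[[[0.65,-0.9,0,0,0,0,-1],[0.65,-0.9,0,0,0,0,-1],[0.65,-0.9,0,0,0,0,-1],[0.65,-0.9,0,0,0,0,-1],[0.65,-0.9,0,0,0,0,-1],[0.65,-0.9,0,0,0,0,-1],[0.65,-0.9,0,0,0,0,-1],[0.65,-0.9,0,0,0,0,-1],[0,0,0,0,0,0,-1],[0,0,0,0,0,0,-1]]]'

```text
clock: 3.1
position: [0.5314, 0.056, 0.3318]
tool_rot: [-3.142, 0.001, 0.193]
force: [-0.0, 0.1, -0.5]
grip_width: -0.0
finger_force: 0.0
```

```bash
cat >> h.py <<'E'
def wrist():
    o=observe(); f=grab_frame('wrist'); T=np.eye(4); T[:3,:3]=rotm(o['tool_rot']); T[:3,3]=o['position']
    M=T@np.array(f['tool_from_camera']); f['position']=M[:3,3]; f['orientation']=M[:3,:3]; return f,o
E
python3 - <<'E'
from h import *
import pickle
f,o=wrist(); print(o['position'],o['force'],f['position'],f['orientation'][:,2])
pickle.dump(f,open('w1.pkl','wb'))
cv2.imwrite('pics/w1.png',cv2.resize(cv2.convertScaleAbs(f['color'],alpha=1.4)[:,:,::-1],(784,588)))
E
```

```text
[0.53138957 0.05600942 0.33180722] [-0.02991703  0.06201739 -0.49533067] [0.5974484  0.06911419 0.5124103 ] [-0.26500272 -0.05165305 -0.96286319]
```

View pics/w1.png

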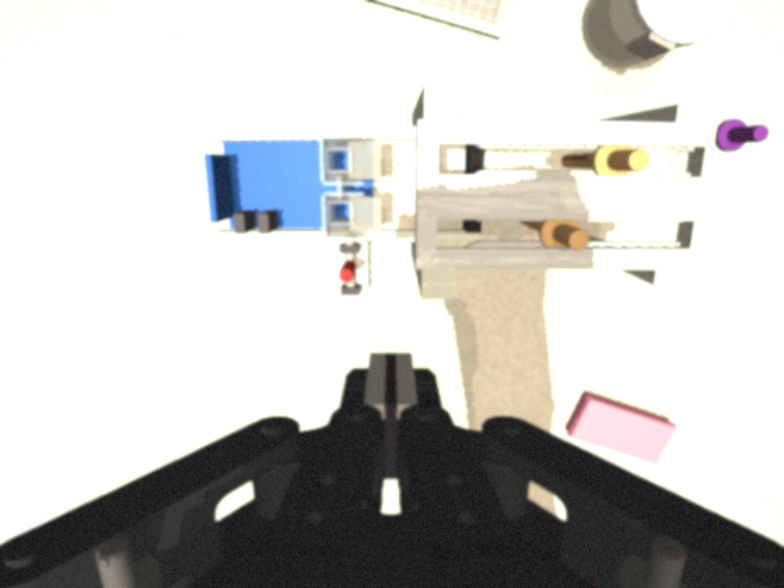

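Run:
```python
from h import *
import pickle
f=pickle.load(open('w1.pkl','rb')); q=lambda x,y,z: onz(f,(x+.5)/1.4-.5,(y+.5)/1.4-.5,z)[:2]
P={'knobfar':(635,160,.215,.025,None),'knobnear':(576,238,.215,-.025,None),'bolt':(347,274,.08,-.085,.09),'plate a':(208,155,.06,.032,None),'plate b':(212,222,.06,-.032,None),'near edge L':(416,269,.188,None,None),'near edge R':(592,269,.188,None,None),'rail up L':(440,178,.188,.015,None),'rail up R':(580,176,.188,.015,None),'raildnL':(440,219,.188,-.015,None),'raildnR':(580,220,.188,-.015,None),'guide':(212,139,.015,.056,.235),'guide2':(216,233,.015,-.056,.235)}
for yaw in (10.5,11.1):
  c,s=np.cos(np.radians(yaw)),np.sin(np.radians(yaw)); M=np.array([[c,-s],[s,c]])
  o=np.array([.5863,.0147]);
  for n,(x,y,z,a,b) in P.items(): w=q(x,y,z); print(yaw,n,w.round(4),(M.T@(w-o)).round(4),a,b)
```

```text
10.5 knobfar [ 0.6295 -0.0779] [ 0.0256 -0.0989] 0.025 None
10.5 knobnear [ 0.5756 -0.0555] [-0.0233 -0.0671] -0.025 None
10.5 bolt [0.4914 0.0899] [-0.0797  0.0912] -0.085 0.09
10.5 plate a [0.5735 0.2368] [0.0279 0.2207] 0.032 None
10.5 plate b [0.5122 0.2268] [-0.0342  0.2221] -0.032 None
10.5 near edge L [0.5307 0.0378] [-0.0505  0.0329] None None
10.5 near edge R [ 0.5547 -0.0845] [-0.0491 -0.0918] None None
10.5 rail up L [0.5946 0.0348] [0.0118 0.0183] 0.015 None
10.5 rail up R [ 0.6146 -0.0574] [ 0.0147 -0.076 ] 0.015 None
10.5 raildnL [0.5679 0.0289] [-0.0155  0.0173] -0.015 None
10.5 raildnR [ 0.5862 -0.0659] [-0.0148 -0.0793] -0.015 None
10.5 guide [0.5875 0.251 ] [0.0443 0.2321] 0.056 0.235
10.5 guide2 [0.4929 0.2372] [-0.0513  0.2358] -0.056 0.235
11.1 knobfar [ 0.6295 -0.0779] [ 0.0245 -0.0992] 0.025 None
11.1 knobnear [ 0.5756 -0.0555] [-0.024  -0.0668] -0.025 None
11.1 bolt [0.4914 0.0899] [-0.0787  0.092 ] -0.085 0.09
11.1 plate a [0.5735 0.2368] [0.0302 0.2204] 0.032 None
11.1 plate b [0.5122 0.2268] [-0.0318  0.2224] -0.032 None
11.1 near edge L [0.5307 0.0378] [-0.0502  0.0334] None None
11.1 near edge R [ 0.5547 -0.0845] [-0.0501 -0.0913] None None
11.1 rail up L [0.5946 0.0348] [0.012  0.0182] 0.015 None
11.1 rail up R [ 0.6146 -0.0574] [ 0.0139 -0.0762] 0.015 None
11.1 raildnL [0.5679 0.0289] [-0.0153  0.0175] -0.015 None
11.1 raildnR [ 0.5862 -0.0659] [-0.0156 -0.0791] -0.015 None
11.1 guide [0.5875 0.251 ] [0.0467 0.2316] 0.056 0.235
11.1 guide2 [0.4929 0.2372] [-0.0488  0.2363] -0.056 0.235
```

Call:
move_arm --plan '[[[0.23,-1,0.6,0,0,0,-1],[0.23,-1,0.8,0,0,0,-1],[0.23,-1,1,0,0,0,-1],[0.23,-1,1,0,0,0,-1],[0.23,-1,1,0,0,0,-1],[0.23,-1,1,0,0,0,-1],[0.23,-1,1,0,0,0,-1],[0.23,-1,1,0,0,0,-1],[0.23,-1,1,0,0,0,-1],[0.23,-1,1,0,0,0,-1]]]'

```text
clock: 4.15
position: [0.5388, 0.2607, 0.1435]
tool_rot: [3.141, -0.0, 0.191]
force: [1.3, 0.4, 0.8]
grip_width: -0.0
finger_force: 0.0
```

Call:
move_arm --plan '[[[0,-0.8,0,0,0,0,-1],[0,0,1,0,0,0,-1],[0,0,1,0,0,0,-1],[0,0,1,0,0,0,-1],[0,0,1,0,0,0,-1],[0,0,1,0,0,0,-1],[0,0,0.5,0,0,0,-1],[0,0,0,0,0,0,-1],[0,0,0,0,0,0,-1],[0,0,0,0,0,0,-1]]]'

```text
clock: 5.15
position: [0.5361, 0.277, 0.0354]
tool_rot: [-3.141, -0.001, 0.192]
force: [0.4, 0.4, 0.3]
grip_width: -0.0006
finger_force: 0.0
```

Call:
move_arm --plan '[[[0,0.6,0,0,0,0,-1],[0,0.5,0,0,0,0,-1],[0,0.4,0,0,0,0,-1],[0,0.4,0,0,0,0,-1],[0,0.4,0,0,0,0,-1],[0,0.4,0,0,0,0,-1],[0,0.4,0,0,0,0,-1],[0,0.4,0,0,0,0,-1],[0,0.4,0,0,0,0,-1],[0,0.4,0,0,0,0,-1]]]'

```text
clock: 6.15
position: [0.5521, 0.1918, 0.0342]
tool_rot: [-3.142, -0.0, 0.192]
force: [0.3, 0.8, -0.8]
grip_width: 0.0002
finger_force: 0.0
```

Call:
move_arm --plan '[[[0,0.15,0,0,0,0,-1],[0,0.15,0,0,0,0,-1],[0,0.15,0,0,0,0,-1],[0,0.15,0,0,0,0,-1],[0,0.15,0,0,0,0,-1],[0,0.15,0,0,0,0,-1],[0,0.15,0,0,0,0,-1],[0,0.1,0,0,0,0,-1],[0,0.1,0,0,0,0,-1],[0,0.1,0,0,0,0,-1]]]'

```text
clock: 7.15
position: [0.5571, 0.1659, 0.0342]
tool_rot: [-3.141, -0.0, 0.192]
force: [-0.4, 0.4, -0.7]
grip_width: -0.0
finger_force: 0.0
```

Call:
move_arm --plan '[[[0,0.075,0,0,0,0,-1],[0,0.075,0,0,0,0,-1],[0,0.075,0,0,0,0,-1],[0,0.075,0,0,0,0,-1],[0,0.05,0,0,0,0,-1],[0,0.05,0,0,0,0,-1],[0,0.05,0,0,0,0,-1],[0,0.05,0,0,0,0,-1],[0,0.05,0,0,0,0,-1],[0,0.05,0,0,0,0,-1]]]'

```text
clock: 8.15
position: [0.5594, 0.1541, 0.0342]
tool_rot: [-3.142, 0.0, 0.192]
force: [0.4, -0.1, -0.3]
grip_width: 0.0
finger_force: 0.0
```

Call:
move_arm --plan '[[[0,0.05,0,0,0,0,-1],[0,0.05,0,0,0,0,-1],[0,0.05,0,0,0,0,-1],[0,0.05,0,0,0,0,-1],[0,0.05,0,0,0,0,-1],[0,0,0,0,0,0,-1],[0,0,0,0,0,0,-1],[0,0,0,0,0,0,-1],[0,0,0,0,0,0,-1],[0,0,0,0,0,0,-1]]]'

```text
clock: 9.15
position: [0.5603, 0.1493, 0.0342]
tool_rot: [-3.142, 0.0, 0.192]
force: [0.4, 0.4, 0.5]
grip_width: -0.0002
finger_force: 0.0
```

Run:
```python
from h import *
import pickle
f=grab_frame('scene'); pickle.dump(f,open('s1.pkl','wb'))
c=cv2.convertScaleAbs(f['color'][150:330,180:440],alpha=1.3)
cv2.imwrite('pics/s1.png',cv2.resize(c[:,:,::-1],None,fx=3,fy=3,interpolation=cv2.INTER_CUBIC))
```

```text
(no output)
```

View pics/s1.png

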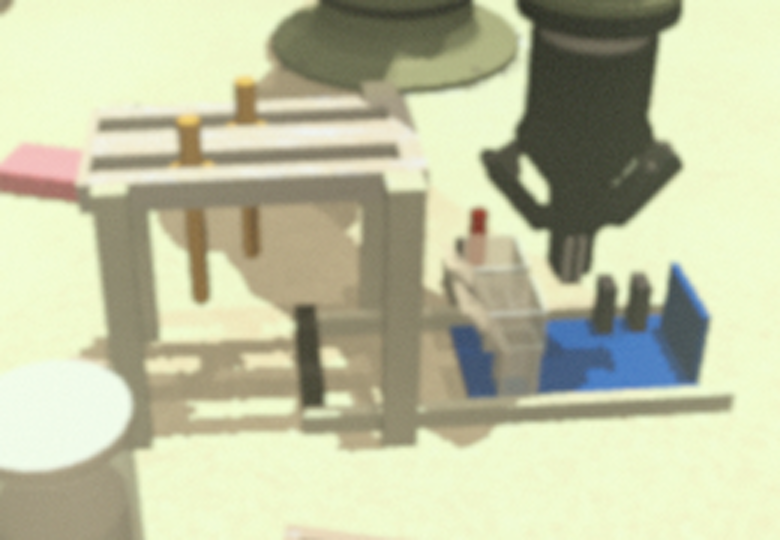

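Run:
```python
from h import *
import pickle
f=pickle.load(open('s1.pkl','rb')); o=observe(); p=o['position']; print(p,o['qpos'])
cr=lambda P:[round((a-b)*3) for a,b in zip(proj(f,P),(180,150))]
print('tcp',cr(p),cr(p+[0,0,.1]))
c,s=np.cos(.194),np.sin(.194)
w=lambda x,y,z:(.5863+c*x-s*y,.0147+s*x+c*y,z)
for n,P in dict(guideend=w(.056,.235,.015),bolt=w(-.08,.09,.08),knf=w(.025,-.099,.215),knn=w(-.025,-.067,.215),plate=w(.032,.2215,.06),legft=w(.072,.015,0)).items(): print(n,P,cr(P))
t=pickle.load(open('top.pkl','rb')); 
def tri(fs,pts):
    A=np.zeros((3,3));b=np.zeros(3)
    for g,(u,v) in zip(fs,pts):
        q,d=ray(g,u,v); d=d/np.linalg.norm(d); N=np.eye(3)-np.outer(d,d); A+=N;b+=N@q
    return np.linalg.solve(A,b)
T=lambda x,y:(155+x/4.2,165+y/4.2); S=lambda x,y:(180+x/3,150+y/3)
for n,a,b in (('bolt',(286,358),(479,212)),('knf',(595,98),(189,121)),('knn',(547,202),(245,82)),('platefar',(50,217),(707,318)),('guidefar',(38,195),(731,400))): print(n,tri((t,f),(T(*a),S(*b))).round(4))
```

```text
[0.56032744 0.14930134 0.03420162] [-0.09207003  0.68504559 -0.38634606  1.82432949  0.37664992  0.70502069
 -2.06839895]
tcp [563, 327] [577, 199]
guideend (np.float64(0.5959449261649099), np.float64(0.25608760407128084), 0.015) [731, 394]
bolt (np.float64(0.49045003920614305), np.float64(0.08758885385171095), 0.08) [475, 211]
knf (np.float64(0.6299167773049502), np.float64(-0.07762321884298866), 0.215) [195, 118]
knn (np.float64(0.5746855975301879), np.float64(-0.05586277811473426), 0.215) [249, 79]
plate (np.float64(0.5749977462449642), np.float64(0.23821400193289183), 0.06) [708, 317]
legft (np.float64(0.6540575672194517), np.float64(0.04329916230419147), 0) [395, 448]
bolt [0.4915 0.0898 0.0797]
knf [ 0.6308 -0.0819  0.2132]
knn [ 0.5745 -0.0582  0.2129]
platefar [0.5736 0.2376 0.0581]
guidefar [0.592  0.2569 0.007 ]
```

Run:
```python
from h import *
import pickle
s=pickle.load(open('scene.pkl','rb')); t=pickle.load(open('top.pkl','rb'))
p0=np.array([.2591,-.5683,.1916])
print('start tcp scene784',np.array(proj(s,p0))*1.4,'top',np.array(proj(t,p0))*1.4)
w=pickle.load(open('w1.pkl','rb')); print('w1 tcp',np.array(proj(w,[.5314,.056,.3318]))*1.4)
f=grab_frame('top'); pickle.dump(f,open('t1.pkl','wb')); o=observe()
print('top tcp crop', [(a-b)*4.2 for a,b in zip(proj(f,o['position']),(155,165))])
g,o=wrist(); pickle.dump(g,open('w2.pkl','wb'))
c=cv2.convertScaleAbs(f['color'][165:275,155:285],alpha=1.6); 
a=cv2.resize(c,None,fx=3,fy=3,interpolation=cv2.INTER_CUBIC); b=cv2.resize(cv2.convertScaleAbs(g['color'],alpha=1.2),(400,300))
im=np.zeros((330,800,3),np.uint8); im[:330,:390]=a; im[:300,400:]=b
cv2.imwrite('pics/c2.png',im[:,:,::-1])
```

```text
start tcp scene784 [137.36815296 180.74715247] top [697.69868655 493.3707819 ]
w1 tcp [390.76864958 335.09366294]
top tcp crop [np.float64(198.20610648597673), np.float64(245.49926337038178)]
```

View pics/c2.png

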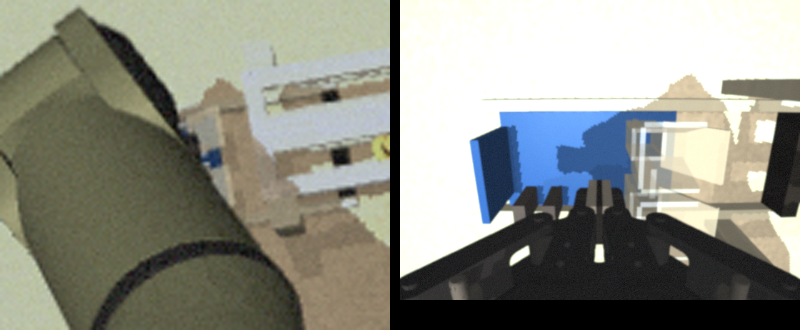

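Run:
```python
from h import *
import pickle
w=pickle.load(open('w1.pkl','rb')); 
for d in (0,.01,.02,.03,.04,.05): print(d,proj(w,[.5314,.056,.3318+d]))
g=w['color'].astype(int).sum(2)[225:270,270:288].mean(1); print(g.round())
```

```text
0 (np.float64(279.1204639850231), np.float64(239.35261638735736))
0.01 (np.float64(279.14159405005205), np.float64(245.84243945526583))
0.02 (np.float64(279.1650472063546), np.float64(253.05042751924915))
0.03 (np.float64(279.19122457368644), np.float64(261.10148060118394))
0.04 (np.float64(279.2206240009438), np.float64(270.15086928818585))
0.05 (np.float64(279.2538705857058), np.float64(280.3939138427791))
[622. 620. 622. 622. 622. 623. 619. 620. 621. 620. 620. 618. 617. 617.
 620. 622. 621. 620. 619. 619. 619. 619. 617. 618. 613. 583. 484. 332.
 203. 155. 148. 146. 145. 145. 149. 147. 141. 144. 144. 147. 142. 144.
 145. 145. 143.]
```

The visible fingertips sit about 36 mm behind the reported TCP: the wrist and scene views agree, and the fingers passed over the 60 mm plate without contact. I'll correct z for that, back off over the plate and redo the push lower.

Call:
move_arm --plan '[[[0,0,-0.8,0,0,0,-1],[0,-1,0,0,0,0,-1],[0,-1,0,0,0,0,-1],[0,-1,0,0,0,0,-1],[0,-1,0,0,0,0,-1],[0,-1,0,0,0,0,-1],[0,-1,0,0,0,0,-1],[0,-0.5,0,0,0,0,-1],[0,0,0,0,0,0,-1],[0,0,0.8,0,0,0,-1]]]'

```text
clock: 10.3
position: [0.537, 0.2766, 0.0357]
tool_rot: [-3.141, -0.003, 0.192]
force: [0.7, 0.8, 0.1]
grip_width: 0.0001
finger_force: 0.0
```

Call:
move_arm --plan '[[[0,0,0.4,0,0,0,-1],[0,0,0.4,0,0,0,-1],[0,0,0.4,0,0,0,-1],[0,0,0.3,0,0,0,-1],[0,0,0.2,0,0,0,-1],[0,0,0.1,0,0,0,-1],[0,0,0.1,0,0,0,-1],[0,0,0.1,0,0,0,-1],[0,0,0,0,0,0,-1],[0,0,0,0,0,0,-1]]]'

```text
clock: 11.3
position: [0.5356, 0.2769, -0.0057]
tool_rot: [-3.142, -0.0, 0.192]
force: [-1.2, 0.1, 0.7]
grip_width: 0.0002
finger_force: 0.0
```

Call:
move_arm --plan '[[[0,0.6,0,0,0,0,-1],[0,0.5,0,0,0,0,-1],[0,0.4,0,0,0,0,-1],[0,0.4,0,0,0,0,-1],[0,0.4,0,0,0,0,-1],[0,0.4,0,0,0,0,-1],[0,0.4,0,0,0,0,-1],[0,0.4,0,0,0,0,-1],[0,0.4,0,0,0,0,-1],[0,0.4,0,0,0,0,-1]]]'

```text
clock: 12.3
position: [0.5521, 0.1918, -0.0058]
tool_rot: [-3.142, -0.0, 0.192]
force: [0.7, 1.1, 1.1]
grip_width: -0.0
finger_force: 0.6
```

Call:
move_arm --plan '[[[0,0.2,0,0,0,0,-1],[0,0.2,0,0,0,0,-1],[0,0.2,0,0,0,0,-1],[0,0.2,0,0,0,0,-1],[0,0.15,0,0,0,0,-1],[0,0.1,0,0,0,0,-1],[0,0.1,0,0,0,0,-1],[0,0.1,0,0,0,0,-1],[0,0.1,0,0,0,0,-1],[0,0.1,0,0,0,0,-1]]]'

```text
clock: 13.3
position: [0.5575, 0.1638, -0.0058]
tool_rot: [3.142, -0.0, 0.192]
force: [0.3, 0.8, -0.9]
grip_width: 0.0001
finger_force: 0.4
```

Call:
move_arm --plan '[[[0,0.06,0,0,0,0,-1],[0,0.06,0,0,0,0,-1],[0,0.06,0,0,0,0,-1],[0,0.05,0,0,0,0,-1],[0,0.05,0,0,0,0,-1],[0,0.05,0,0,0,0,-1],[0,0.05,0,0,0,0,-1],[0,0.05,0,0,0,0,-1],[0,0.05,0,0,0,0,-1],[0,0.05,0,0,0,0,-1]]]'

```text
clock: 14.3
position: [0.5593, 0.1544, -0.0057]
tool_rot: [-3.14, -0.0, 0.193]
force: [-3.5, 8.7, 1.4]
grip_width: 0.0004
finger_force: 4.5
```

Call:
move_arm --plan '[[[0,0.03,0,0,0,0,-1],[0,0.03,0,0,0,0,-1],[0,0.03,0,0,0,0,-1],[0,0,0,0,0,0,-1],[0,0,0,0,0,0,-1],[0,0,0,0,0,0,-1],[0,0,0,0,0,0,-1],[0,0,0,0,0,0,-1],[0,0,0,0,0,0,-1],[0,0,0,0,0,0,-1]]]'

```text
clock: 15.3
position: [0.5593, 0.1543, -0.0055]
tool_rot: [-3.139, -0.0, 0.194]
force: [-5.7, 12.8, 3.9]
grip_width: -0.0003
finger_force: 6.6
```

Call:
move_arm --plan '[[[0,-0.25,0,0,0,0,-1],[0,0,-0.56,0,0,1,-1],[0,0,-0.56,0,0,1,-1],[0,0,-0.56,0,0,1,-1],[0,0,-0.56,0,0,1,-1],[0,0,-0.56,0,0,1,-1],[0,0,-0.56,0,0,1,-1],[0,0,-0.56,0,0,1,-1],[0,0,-0.56,0,0,1,-1],[0,0,-0.56,0,0,1,-1]]]'

```text
clock: 16.3
position: [0.5591, 0.1566, 0.0959]
tool_rot: [-3.141, -0.0, -0.755]
force: [-0.2, 0.3, -1.9]
grip_width: -0.0
finger_force: 0.0
```

Call:
move_arm --plan '[[[0,0,0,0,0,1,-1],[0,0,0,0,0,1,-1],[0,0,0,0,0,1,-1],[0,0,0,0,0,1,-1],[0,0,0,0,0,1,-1],[0,0,0,0,0,1,-1],[0.7,1,0,0,0,0,-1],[0.7,1,0,0,0,0,-1],[0.7,1,0,0,0,0,-1],[0.7,1,0,0,0,0,-1]]]'

```text
clock: 17.3
position: [0.4902, 0.0858, 0.0949]
tool_rot: [3.141, -0.0, -1.378]
force: [1.0, -0.8, 0.7]
grip_width: 0.0001
finger_force: 0.0
```

Call:
move_arm --plan '[[[-0.1,1,0,0,0,0,-1],[0,1,0,0,0,0,-1],[0,0,0.7,0,0,0,-1],[0,0,0.7,0,0,0,-1],[0,0,0.7,0,0,0,-1],[0,0,0.7,0,0,0,-1],[0,0,0.7,0,0,0,-1],[0,0,0.6,0,0,0,-1],[0,0,0,0,0,0,-1],[0,0,0,0,0,0,-1]]]'

```text
clock: 18.3
position: [0.4515, 0.0806, 0.0133]
tool_rot: [3.141, -0.0, -1.379]
force: [-0.5, 0.5, -0.1]
grip_width: 0.0002
finger_force: 0.0
```

Run:
```python
from h import *
import pickle
f=grab_frame('scene'); pickle.dump(f,open('s2.pkl','wb')); print(observe()['position'])
c=cv2.convertScaleAbs(f['color'][150:330,180:440],alpha=1.3)
cv2.imwrite('pics/s2.png',cv2.resize(c[:,:,::-1],None,fx=3,fy=3,interpolation=cv2.INTER_CUBIC))
```

```text
[0.45165204 0.08072673 0.01352326]
```

View pics/s2.png

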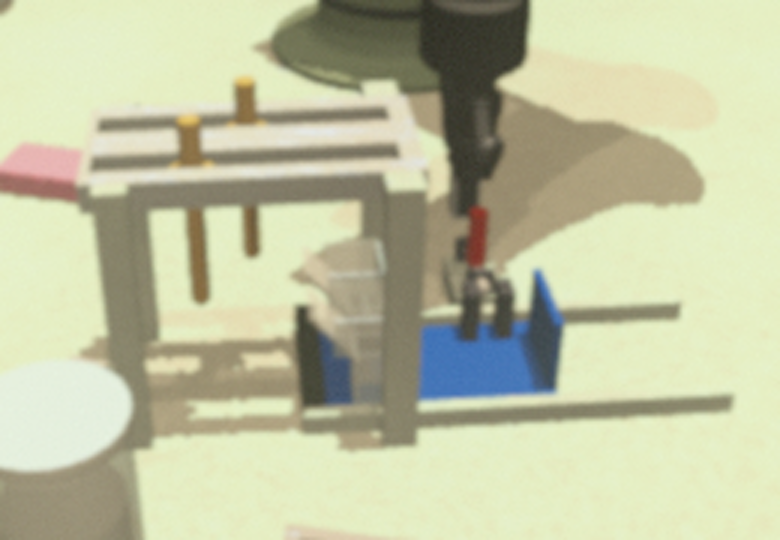

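Run:
```python
from h import *
import pickle
f=pickle.load(open('s2.pkl','rb')); p=observe()['position']
cr=lambda P:[round((a-b)*3) for a,b in zip(proj(f,P),(180,150))]
c,s=np.cos(.194),np.sin(.194)
for d in (.03,.036,.045,.055): print(d,cr(p+[0,0,d]), 'edges',cr(p+[-s*.011,c*.011,d]),cr(p-[-s*.011,c*.011,-d]))
print(cr([.4915,.0898,.08]),cr([.4915,.0898,.05]))
```

```text
0.03 [463, 225] edges [478, 225] [449, 226]
0.036 [464, 219] edges [478, 218] [449, 219]
0.045 [464, 208] edges [479, 208] [450, 209]
0.055 [465, 197] edges [480, 196] [450, 198]
[478, 212] [476, 247]
```

Call:
move_arm --plan '[[[0,-0.3,0,0,0,0,-1],[0,-0.3,0,0,0,0,-1],[0,-0.2,0,0,0,0,-1],[0,-0.2,0,0,0,0,-1],[0,-0.1,0,0,0,0,-1],[0,-0.1,0,0,0,0,-1],[0,-0.1,0,0,0,0,-1],[0,-0.1,0,0,0,0,-1],[0,-0.1,0,0,0,0,-1],[0,-0.1,0,0,0,0,-1]]]'

```text
clock: 19.35
position: [0.4829, 0.0869, 0.013]
tool_rot: [3.142, 0.0, -1.379]
force: [-1.9, 0.1, 0.9]
grip_width: 0.0002
finger_force: 1.1
```

Bolt moving with about 2 N. Continuing slowly to its stop.

Call:
move_arm --plan '[[[0,-0.07,0,0,0,0,-1],[0,-0.07,0,0,0,0,-1],[0,-0.07,0,0,0,0,-1],[0,-0.07,0,0,0,0,-1],[0,-0.07,0,0,0,0,-1],[0,-0.05,0,0,0,0,-1],[0,-0.05,0,0,0,0,-1],[0,-0.05,0,0,0,0,-1],[0,0,0,0,0,0,-1],[0,0,0,0,0,0,-1]]]'

```text
clock: 20.35
position: [0.4907, 0.0885, 0.0128]
tool_rot: [3.138, 0.001, -1.379]
force: [-15.7, -1.4, 10.9]
grip_width: -0.0002
finger_force: 7.8
```

Call:
move_arm --plan '[[[0,0.4,0,0,0,0,-1],[0,0,-1,0,0,0,-1],[0,0,-1,0,0,0,-1],[0,0,-1,0,0,0,-1],[0,0,-1,0,0,0,-1],[0,0,-1,0,0,0,-1],[0,0,-1,0,0,0,-1],[0,0,-1,0,0,0,-1],[0,0,-1,0,0,0,-1],[0,0,-1,0,0,0,-1]]]'

```text
clock: 21.35
position: [0.4849, 0.0873, 0.1939]
tool_rot: [-3.141, 0.0, -1.379]
force: [0.2, -0.1, -0.4]
grip_width: -0.0001
finger_force: 0.0
```

Run:
```python
from h import *
import pickle
print(observe()['position'])
f=grab_frame('scene'); s0=pickle.load(open('scene.pkl','rb'))
for g in (s0,f):
    hsv=cv2.cvtColor(g['color'],cv2.COLOR_RGB2HSV); m=cv2.inRange(hsv,(0,150,60),(8,255,255))|cv2.inRange(hsv,(174,150,60),(180,255,255)); m[:,:300]=0;m[:,400:]=0;m[:200]=0;m[280:]=0
    ys,xs=np.nonzero(m); top=ys<=ys.min()+3; u,v=xs[top].mean(),ys.min()+.5
    print(len(xs),u,v,onz(g,u,v,.08), xs.min(),xs.max(),ys.max())
```

```text
[0.48488577 0.08726696 0.1939424 ]
11 339.1818181818182 220.5 [0.49128641 0.08945426 0.08      ] 338 341 223
57 341.0 224.5 [0.50726533 0.09331571 0.08      ] 339 343 241
```

Call:
move_arm --plan '[[[0.96,0,-0.1,0,0,0,-1],[0.96,0,-0.1,0,0,0,-1],[0.96,0,-0.1,0,0,0,-1],[0.96,0,-0.1,0,0,0,-1],[0.96,0,-0.1,0,0,0,-1],[0.96,0,0,0,0,0,-1],[0.96,0,0,0,0,0,-1],[0.96,0,0,0,0,0,-1],[0.96,0,0,0,0,0,-1],[0.96,0,0,0,0,0,-1]]]'

```text
clock: 22.4
position: [0.5217, -0.102, 0.2029]
tool_rot: [-3.141, -0.0, -1.379]
force: [0.3, 1.2, 0.4]
grip_width: 0.0002
finger_force: 0.0
```

Run:
```python
from h import *
import pickle
print(observe()['position'])
f=grab_frame('top'); s0=pickle.load(open('top.pkl','rb')); pickle.dump(f,open('t2.pkl','wb'))
for g in (s0,f):
    hsv=cv2.cvtColor(g['color'],cv2.COLOR_RGB2HSV); m=cv2.inRange(hsv,(0,130,60),(9,255,255))|cv2.inRange(hsv,(172,130,60),(180,255,255)); m[:,:200]=0;m[:,245:]=0;m[:225]=0;m[270:]=0
    ys,xs=np.nonzero(m)
    if len(xs): print(len(xs),xs.mean(),ys.mean(),onz(g,xs.mean(),ys.mean(),.08))
a,b=[cv2.resize(cv2.convertScaleAbs(g['color'][190:270,160:260],alpha=1.6),(390,312),interpolation=cv2.INTER_CUBIC) for g in (s0,f)]
cv2.imwrite('pics/t2.png',np.hstack([a,b])[:,:,::-1])
```

```text
[ 0.52169793 -0.10198492  0.20291794]
23 222.3913043478261 250.52173913043478 [0.49079237 0.09082257 0.08      ]
23 220.95652173913044 242.6086956521739 [0.51032487 0.09497949 0.08      ]
```

View pics/t2.png

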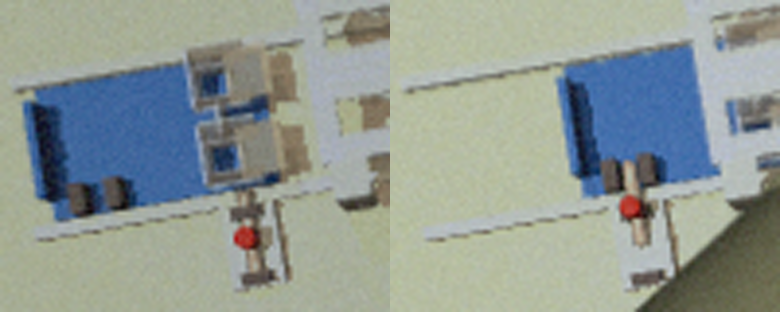

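The rod lies between the keeper blocks, with the knob at rack x ≈ -59 mm where -60 is fully shot, and it met a hard stop. The bolt is in, and the plate and base are home. Now the near pin.

Call:
move_arm --plan '[[[0,-1,0,0,0,0,-1],[0,-1,0,0,0,0,-1],[0,-1,0,0,0,0,-1],[0,-0.05,0,0,0,0,-1],[0,0,0.7,0,0,0,-1],[0,0,0.5,0,0,0,-1],[0,0,0.4,0,0,0,-1],[0,0,0.2,0,0,0,-1],[0,0,0.2,0,0,0,-1],[0,0,0,0,0,0,-1]]]'

```text
clock: 23.45
position: [0.5811, -0.0895, 0.1627]
tool_rot: [3.141, 0.0, -1.379]
force: [-0.2, 0.3, 0.1]
grip_width: -0.0002
finger_force: 0.0
```

Call:
move_arm --plan '[[[-0.4,0,0,0,0,0,-1],[-0.4,0,0,0,0,0,-1],[-0.3,0,0,0,0,0,-1],[-0.3,0,0,0,0,0,-1],[-0.3,0,0,0,0,0,-1],[-0.3,0,0,0,0,0,-1],[-0.3,0,0,0,0,0,-1],[-0.3,0,0,0,0,0,-1],[-0.3,0,0,0,0,0,-1],[-0.3,0,0,0,0,0,-1]]]'

```text
clock: 24.45
position: [0.569, -0.0263, 0.163]
tool_rot: [3.142, 0.0, -1.379]
force: [0.1, -0.0, -0.2]
grip_width: -0.0
finger_force: 0.0
```

```bash
cat > pins.py <<'E'
from h import *
c,s=np.cos(.194),np.sin(.194); M=np.array([[c,-s],[s,c]]); O=np.array([.5863,.0147])
o=observe(); print('tcp rack',(M.T@(o['position'][:2]-O)).round(4),o['position'][2].round(4),o['force'].round(1))
g=grab_frame('scene'); hsv=cv2.cvtColor(g['color'],cv2.COLOR_RGB2HSV); m=cv2.inRange(hsv,(10,110,60),(32,255,255)); m[:150]=0;m[310:]=0;m[:,:190]=0;m[:,400:]=0
n,_,st,ce=cv2.connectedComponentsWithStats(m)
for i in range(1,n):
    if st[i,4]>12:
        u,v=st[i,0]+st[i,2]/2-.5,st[i,1]+1.5; print(st[i],(M.T@(onz(g,u,v,.215)[:2]-O)).round(4))
import sys
if len(sys.argv)>1: cv2.imwrite(sys.argv[1],cv2.resize(cv2.convertScaleAbs(g['color'][150:330,180:440],alpha=1.3)[:,:,::-1],None,fx=3,fy=3,interpolation=cv2.INTER_CUBIC))
E
python3 pins.py pics/s3.png
```

```text
tcp rack [-0.0249 -0.0368] 0.163 [ 0.1 -0.  -0.2]
[285 174   8  16  97] [-0.024 -0.02 ]
[239 189  11  16 103] [ 0.0295 -0.1006]
[287 218   5  16  58] [ 0.1329 -0.0317]
[243 220   6  31 112] [ 0.1329 -0.0965]
```

View pics/s3.png

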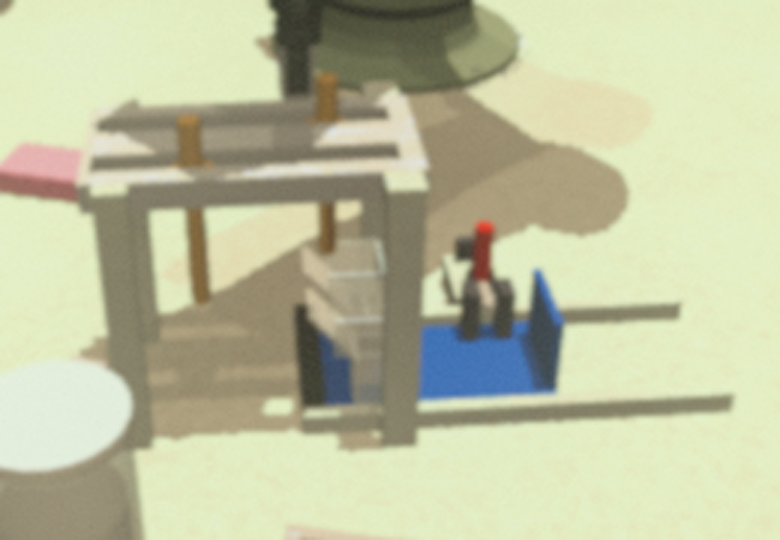

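The near pin is upright at rack y ≈ -20 mm and moving with the finger (knob at (327,80) in the crop). Continuing slowly to the opening.

Call:
move_arm --plan '[[[-0.15,0,0,0,0,0,-1],[-0.15,0,0,0,0,0,-1],[-0.15,0,0,0,0,0,-1],[-0.1,0,0,0,0,0,-1],[-0.1,0,0,0,0,0,-1],[-0.06,0,0,0,0,0,-1],[-0.06,0,0,0,0,0,-1],[-0.06,0,0,0,0,0,-1],[-0.06,0,0,0,0,0,-1],[-0.06,0,0,0,0,0,-1]]]'

```text
clock: 25.5
position: [0.5654, -0.008, 0.163]
tool_rot: [3.142, 0.0, -1.379]
force: [-0.3, -0.6, -0.5]
grip_width: 0.0001
finger_force: 0.0
```

```bash
python3 pins.py
```

```text
tcp rack [-0.0249 -0.0183] 0.163 [-0.3 -0.6 -0.5]
[292 174  11  16 105] [-0.0225 -0.0045]
[238 188  10  17 105] [ 0.0254 -0.1032]
[292 218   5  16  61] [ 0.1336 -0.0243]
[243 220   6  30 108] [ 0.1329 -0.0965]
```

Call:
move_arm --plan '[[[-0.05,0,0,0,0,0,-1],[-0.05,0,0,0,0,0,-1],[-0.05,0,0,0,0,0,-1],[-0.05,0,0,0,0,0,-1],[-0.05,0,0,0,0,0,-1],[-0.05,0,0,0,0,0,-1],[0,0,0,0,0,0,-1],[0,0,0,0,0,0,-1],[0,0,0,0,0,0,-1],[0,0,0,0,0,0,-1]]]'

```text
clock: 26.55
position: [0.5643, -0.0023, 0.163]
tool_rot: [3.142, 0.0, -1.379]
force: [0.3, 0.6, 0.3]
grip_width: 0.0002
finger_force: 0.0
```

```bash
python3 pins.py
```

```text
tcp rack [-0.0248 -0.0124] 0.163 [0.3 0.6 0.3]
[238 188  10  17 105] [ 0.0254 -0.1032]
[298 217  10  22 161] [ 0.1319 -0.0114]
[243 220   6  30 104] [ 0.1329 -0.0965]
```

The near pin dropped through: its knob is gone from the roof. Now the far pin.

Call:
move_arm --plan '[[[0.3,0,0,0,0,0,-1],[0,0,-1,0,0,0,-1],[0,0,-1,0,0,0,-1],[1,-0.42,0,0,0,0,-1],[1,-0.42,0,0,0,0,-1],[1,-0.42,0,0,0,0,-1],[1,-0.42,0,0,0,0,-1],[1,-0.42,0,0,0,0,-1],[0.8,-0.4,0,0,0,0,-1],[0,0,0,0,0,0,-1]]]'

```text
clock: 27.6
position: [0.6371, -0.1152, 0.203]
tool_rot: [3.142, -0.001, -1.381]
force: [-0.6, -0.3, 0.8]
grip_width: -0.0002
finger_force: 0.0
```

```bash
python3 pins.py
```

```text
tcp rack [ 0.0248 -0.1373] 0.203 [-0.6 -0.3  0.8]
[239 188  11  17 112] [ 0.0257 -0.1006]
[297 217  11  22 163] [ 0.1318 -0.0122]
[243 220   7  31 125] [ 0.1329 -0.0957]
```

Call:
move_arm --plan '[[[0,0,0.8,0,0,0,-1],[0,0,0.6,0,0,0,-1],[0,0,0.4,0,0,0,-1],[0,0,0.2,0,0,0,-1],[0,0,0,0,0,0,-1],[-0.4,0,0,0,0,0,-1],[-0.4,0,0,0,0,0,-1],[-0.3,0,0,0,0,0,-1],[-0.3,0,0,0,0,0,-1],[-0.3,0,0,0,0,0,-1]]]'

```text
clock: 28.65
position: [0.6301, -0.0783, 0.1631]
tool_rot: [-3.141, 0.0, -1.378]
force: [0.3, -0.6, -0.8]
grip_width: 0.0002
finger_force: 0.1
```

Call:
move_arm --plan '[[[-0.35,0,0,0,0,0,-1],[-0.35,0,0,0,0,0,-1],[-0.35,0,0,0,0,0,-1],[-0.35,0,0,0,0,0,-1],[-0.35,0,0,0,0,0,-1],[-0.35,0,0,0,0,0,-1],[-0.35,0,0,0,0,0,-1],[-0.35,0,0,0,0,0,-1],[-0.3,0,0,0,0,0,-1],[-0.3,0,0,0,0,0,-1]]]'

```text
clock: 29.65
position: [0.6171, -0.0118, 0.163]
tool_rot: [-3.142, 0.0, -1.379]
force: [1.0, -1.2, 0.2]
grip_width: -0.0
finger_force: 0.1
```

```bash
python3 pins.py
```

```text
tcp rack [ 0.0251 -0.0319] 0.163 [ 1.  -1.2  0.2]
[288 186  10  18 111] [ 0.0262 -0.0171]
[291 217  17  32 297] [ 0.1314 -0.0166]
```

Call:
move_arm --plan '[[[-0.15,0,0,0,0,0,-1],[-0.15,0,0,0,0,0,-1],[-0.1,0,0,0,0,0,-1],[-0.1,0,0,0,0,0,-1],[-0.1,0,0,0,0,0,-1],[-0.06,0,0,0,0,0,-1],[-0.06,0,0,0,0,0,-1],[-0.06,0,0,0,0,0,-1],[-0.06,0,0,0,0,0,-1],[-0.06,0,0,0,0,0,-1]]]'

```text
clock: 30.7
position: [0.6138, 0.0055, 0.163]
tool_rot: [3.142, 0.0, -1.379]
force: [-0.1, 0.1, 1.2]
grip_width: -0.0002
finger_force: 0.0
```

Call:
move_arm --plan '[[[-0.05,0,0,0,0,0,-1],[-0.05,0,0,0,0,0,-1],[0,0,0,0,0,0,-1],[0,0,0,0,0,0,-1],[0,0,0,0,0,0,-1],[0,0,0,0,0,0,-1],[0,0,0,0,0,0,-1],[0,0,0,0,0,0,-1],[0,0,0,0,0,0,-1],[0,0,0,0,0,0,-1]]]'

```text
clock: 31.7
position: [0.6134, 0.0073, 0.163]
tool_rot: [3.142, -0.0, -1.379]
force: [0.4, 0.8, -0.2]
grip_width: 0.0001
finger_force: 0.0
```

```bash
python3 pins.py
```

```text
tcp rack [ 0.0252 -0.0124] 0.163 [ 0.4  0.8 -0.2]
[298 217  10  37 248] [ 0.1319 -0.0114]
```

Both have dropped. I back off, lift clear and check with the last picture.

Call:
move_arm --plan '[[[0.4,0,0,0,0,0,-1],[0,0,-1,0,0,0,-1],[0,0,-1,0,0,0,-1],[0,0,-1,0,0,0,-1],[1,0,-1,0,0,0,-1],[1,0,0,0,0,0,-1],[1,0,0,0,0,0,-1],[1,0,0,0,0,0,-1],[0,0,0,0,0,0,-1],[0,0,0,0,0,0,-1]]]'

```text
clock: 32.75
position: [0.6301, -0.0797, 0.243]
tool_rot: [3.142, 0.0, -1.38]
force: [-0.0, 0.9, 0.7]
grip_width: -0.0
finger_force: 0.0
```

```bash
python3 pins.py pics/s4.png
python3 - <<'E'
from h import *
g=grab_frame('scene'); c,s=np.cos(.194),np.sin(.194)
for x in(-.025,.025):
  for z in (.136,.102,.096): print(x,z,[round((a-b)*3) for a,b in zip(proj(g,(.5863+c*x,.0147+s*x,z)),(180,150))])
E
```

```text
tcp rack [ 0.0248 -0.1011] 0.243 [-0.   0.9  0.7]
[297 217  11  37 259] [ 0.1318 -0.0122]
-0.025 0.136 [357, 186]
-0.025 0.102 [357, 231]
-0.025 0.096 [357, 239]
0.025 0.136 [366, 227]
0.025 0.102 [365, 273]
0.025 0.096 [365, 281]
```

View pics/s4.png

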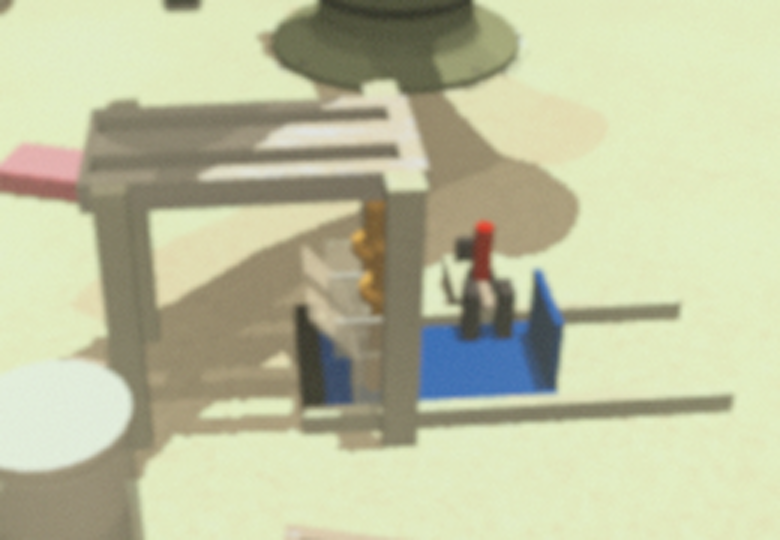

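```bash
python3 -c "
from workcell import *
print(job_done())"
```

```text
the job is handed in; nothing more can be done
None
```

I handed the job in, and the hand-in returned no verdict: the holder is home against its stop, the bolt is in the keeper at a hard stop (about 20 mm of travel seen, knob at its fully shot position), both pins are down in their wells with a slight lean, and I did not touch the bystanders.

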